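Set the size wheel to 8 and stamp the insoles

ROBOT

A 7-joint arm with a two-finger parallel gripper is mounted at the origin on a cart in front of the work surface, level with it; the furniture and walls round the work are solid. World frame = base frame: x ahead of the robot, y to its left, z up, the work surface at z = 0. Lengths are in mm, angles in rad, forces in N, time in s.
With the tool pointing down it reaches from about 400 to 900 mm from the base axis. Payload 5.5 kg.
Tool frame: the origin (TCP) lies midway between the tips of the shut fingers; the grasp point (between the pads) lies 19 mm behind it (grip_point_offset is the z of the grasp point in the tool frame, in mm); z points along the fingers, x is the direction in which the jaws open and shut, and the axes are right-handed (so a half turn about z gives the same grasp; the last joint's range is limited). The gripper opens to 85 mm and grips with 20 to 120 N. Pads are 22 mm wide; open, the fingers measure 114 mm over their backs; the gripper's body (76 mm by 85 mm) begins 54 mm behind the grasp point. The pads swing forward as they close: fully open they stand 13 mm farther back than shut.
Start: joints at [1.565, 0.501, -0.427, 1.55, 0.221, 1.138, -0.21], TCP at [172.657, -626.649, 231.31] pointing down, gripper open.
Joint ranges: [-2.88, 2.88], [-0.31, 2.03], [-1.54, 1.56], [0.2, 2.42], [-1.41, 4.55], [0.19, 2.02], [-2.57, 2.57]. Speed limits (rad/s): [2.57, 2.57, 3.14, 3.14, 3.14, 3.14, 3.14].

INTERFACE

Orientations are given as a unit quaternion [x, y, z, w].
In Python, from cell import get_state, camera, job_done, masks_of, pinpoint, grip_point_offset gives the robot as it stands.
- The arm moves only by the tool play_rows, never from a script. Its argument "commands" is a list of rows, each a list of 3 entries, a list of its own where there are three numbers: the shift along the world's x, y, z in m, then the turn, a rotation vector about the world's x, y, z in degrees, then the gripper command: -1 is fully open, 1 is shut, values between are in proportion. In form: [[[x, y, z], [wx, wy, wz], fingers], ...]. A call has 1 to 5 rows; each row shifts and turns the commanded pose from where the row before left it; what a row does not reach is not made up. A row lasts 1/8 s, in which the tool goes at most 62.5 mm and 10.7 degrees, less where a joint would pass 70% of its speed; a pose out of reach is approached as far as the arm can. A call is refused whole if a number of a shift passes 0.0625 or a number of a turn 10.7, either way. A call with a gripper value outside its range is refused whole. The fingers move at their own pace and stop on an object; the grip force is fixed at half the most. Time passes only in rows, so rows that do not move let the fingers close. It gives the time, the measured TCP pose, the force and the opening at its end, in the units of the state.
- get_state(): the state, without advancing time (a new reading comes with each control period).
- camera(name): name is "scene" or "top"; returns a dict with "img" (400x640x3 uint8, red, green, blue), "mtx" (3x3 intrinsics, pixels), "distortion" ([k1, k2, p1, p2, k3] as OpenCV has them; the pictures are not rectified), "rvec" (rotation vector, rad) and "tvec" (3), from world to camera coordinates, as OpenCV has them. Camera axes: x right, y down, z forward; pixel columns grow to the right and rows downward; lengths in mm; the calibration is good to about 2 mm. A picture is of the moment at which its call begins. There is no depth.
- job_done(): hands the job in, once; it reports no verdict.
Trained networks look in the newest picture that a camera, given by its name, has taken for a name from the list of things; names that differ only in an ending like _2 or _b are one class to them, and where a whole thing is asked for, a point or a joint stands for the part that bears it (a point fixed in the world has none). Each returns a list of dicts, best first, with "conf" (0 to 1); they miss things now and then, are a little off and sometimes report something else, mostly with a low value. They report only what shows in the picture. A call takes as long as a camera call.
- masks_of(camera, name): "pixels" (400x640 bool, what is visible of it) and "box" ([left, top, right, bottom] in pixels, round what is visible of it).
- pinpoint(camera, name): "pixel" ([column, row] in pixels: a listed point, or the origin of a listed thing).
The state is a dict: "time": time; "qpos": joint angles; "qvel": joint speeds; "tau": joint torques, N m; "tcp_pos": TCP position; "tool_rot": TCP orientation; "ft_force": force on the tool from outside, world axes, zero at the start; "ft_torque": the same for the moment, N m; "gripper_width": finger opening in mm.
Only numpy, scipy, OpenCV 4.12 (cv2) and the standard library are available. Lean on these libraries where they do the work, as an engineer would, in place of code of your own. Each camera call takes 0.05 s, during which the arm holds its last target. There are 200 camera calls.

TASK

Mark this bundle of insoles size 8 on the marking press by pushing with the fingertips: slide the bundle along the bed until its heel end is fully home against the end stop, and advance the size wheel by flicking the arms of its black star away from you, click by click, until 8 is on top at the red pointer. Then push the ball knob down firmly so that the type bears on the insole for a moment, and let it come back up. Do not pick up the bundle, do not stamp any other size, and leave the other things on the table alone.

Things in the scene. Friction and masses are not known exactly. Their poses are not given: they have to be found in the camera images.
- press: Marking press fixed to the table, green base plate 14 mm thick with steel bed. Origin on the table below the type. x points from the robot's side to the green column (x 80 to 114, y -29 to 29, 123 mm high), y along the bed to the end stop, z up. The plate covers x -67 to 117, y -195 to 80 mm. Steel rails 10 mm high edge the bed, inner faces at x -57 and 57. Highest part: knob, 165 mm.
- stop (a point): Middle of the inner face of the end stop, a steel plate across the bed, 90 mm wide, its top 35 mm above the table; at press (0, 38, 31) mm. Axes as the press.
- insoles: Bundle of five insole boards, 266 x 105 x 17 mm, lying on the bed between the rails. Origin under its middle; its x axis points away from the stop (heel end towards the stop). Slides easily (under 3 N); it lies 35 to 60 mm short of the stop. Its toe end always overhangs the end of the base plate, with free table below.
- heel_end (a point): Middle of the heel end of the bundle, the end nearest the stop. Home when it touches the stop.
- toe_end (a point): Middle of the toe end of the bundle, the end away from the stop, its edge 14 to 31 mm above the table. A blunt rounded point. Push here along the press's +y to slide the bundle home.
- wheel (a joint): Angle of the size wheel in rad. The drum's six sides carry sizes 4 to 9; the number on top, at the red pointer, is the size set. 0 = size 4, each click 1.047: 8 is at 4.189 (8 on a yellow plate, others white), 9 at 5.236. Stops just below 4 and above 9. Starts at 4, 5 or 6. Grows when the wheel's top moves to press +x. A spring plunger snaps it into the nearest click.
- star_centre (a point): Centre of the black thumb star, on the wheel's axle, at press (0, 55, 81) mm; the axle runs along press y. Six straight arms 7 mm thick, 14 mm wide (press y 48 to 62), reach 42 mm from the axle; hub radius 21 mm. Clicked in, the two upper arms lean 30 degrees to the front and to the back. Between the star and y = 19 nothing stands above the axle + 17 mm.
- front_arm_tip (a point): Where the tip of the arm leaning towards the robot is when clicked in: 21 mm to press -x of star_centre and 36 mm above it (fixed to the slide, does not turn). One click: come down in front of this arm to 28 mm above the axle, push it to press +x until it is past upright (up to 12 N; the slide may dip some mm), go up. At that height a longer stroke still gives one click: the arm drops away under the finger.
- ram (a joint): Travel in m of the sprung slide that carries wheel and knob: 0 = up, grows downwards, at most 0.021. It takes 9 N to start and about 12 N to bring the type down 15 mm onto the insole; more force bears on the insole. 18 to 22 N on the knob is right. It springs back when released.
- knob_top (a point): Top of the black ball knob, 40 mm in diameter, on the slide, at press (58, 0) mm and 165 mm above the table when up. Push it straight down.
- type_drum: Six-sided steel drum with the size numbers, 70 mm across its flats, 20 mm wide along the axle (press y -10 to 10); turns with the wheel. Origin on the axle at its middle, 81 mm above the table. Its lowest flat is the type: 15 mm above the insole when the slide is up.
- heel_block_1: Black rubber heel blank, 64 x 60 x 18 mm, lying loose on the table; to be left alone. Origin at its underside.
- heel_block_2: Black rubber heel blank, 64 x 60 x 16 mm, lying loose on the table; to be left alone. Origin at its underside.
- awl: Awl with wooden handle, 146 mm long, lying loose on the table; to be left alone. Origin at its underside.
- spray_can: White and blue spray can with red cap, 59 mm wide, 184 mm high, lying loose on the table; to be left alone. Origin at its underside.
- spanner: Steel open spanner, 183 mm long, 8 mm thick, lying loose on the table; to be left alone. Origin at its underside.
- wedge: Wooden wedge, 120 x 36 x 30 mm, lying loose on the table; to be left alone. Origin at its underside.

How it is judged (in metres and radians):
On the way, in this order (a step that is already met when the one before it is completed fails the run):
1. the insole bundle is home against the stop and the wheel is clicked in at 8 (y of heel_end in the frame of stop above -0.003 m and value of joint wheel between 4.069 and 4.309 rad), for 0.2 s.
2. the type drum, set at 8, is pressed on the insole with more than 4 N for 0.2 s (all of step 1 and contact force between type_drum and insoles above 4 N), for 0.2 s.
At the end, for the whole second after the job is handed in: The heel end of the insole bundle is within 3 mm of the end stop and the bundle lies at rest on the bed; the wheel is clicked in at 8 (4.19 rad, within 0.12); the slide with the knob is back up (within 1.5 mm of its top) (all of step 1 and value of joint ram below 0.0015 m and height (world z) of insoles below 0.02 m and linear speed of insoles below 0.01 m/s and velocity of joint wheel below 0.1 rad/s); the robot touches nothing.
It fails at once if the insole was stamped with a size other than 8 (contact force between type_drum and insoles above 1.5 N and not (value of joint wheel between 4.069 and 4.309 rad)).
It fails at once if the insole bundle was lifted or tipped (height (world z) of insoles above 0.024 m or angle between insoles's own z axis and vertical above 0.12 rad).
It fails at once if another thing on the table was moved by more than 3 cm (distance of any of heel_block_1, heel_block_2, awl, spray_can, spanner, wedge from where it was at the start of the episode above 0.03 m).
It also fails if it takes over 69 s, if anything falls off the work surface, if the arm or the gripper's body presses on something with over 40 N, if the wrist force passes 120 N, or if a joint passes its speed limit or range.

## Working session

There is one attempt and no reset: what is moved stays moved. The work goes in short steps, Python scripts to look and compute and a tool call to move; the robot and the scene stay as the last step left them, time stands still between calls to the robot, and variables do not carry over. Pictures are saved under pics/ and viewed, about 8 in all and at most 12, crops included, and the job is handed in when it is done.

Besides the shell and the picture viewer there is one more tool, called after "Request:" as name(argument=value, ...) on one line, values as JSON. play_rows: Moves the arm, as the interface text tells. Its arguments: {"type":"object","properties":{"commands":{"type":"array","items":{"type":"array"}}},"required":["commands"]}

```bash
mkdir -p pics; ls
cat > h.py <<'E'
import numpy as np,cv2
from cell import *
def ray(c,px):
    R=cv2.Rodrigues(np.array(c["rvec"],float))[0];t=np.array(c["tvec"],float).ravel()
    u=cv2.undistortPoints(np.array([[px]],float),np.array(c["mtx"],float),np.array(c["distortion"],float))[0,0]
    return -R.T@t, R.T@np.array([u[0],u[1],1.])
def at_z(c,px,z):
    o,d=ray(c,px); return o+d*(z-o[2])/d[2]
def tri(c1,p1,c2,p2):
    o1,d1=ray(c1,p1);o2,d2=ray(c2,p2);d1/=np.linalg.norm(d1);d2/=np.linalg.norm(d2)
    s=np.linalg.lstsq(np.c_[d1,-d2],o2-o1,rcond=None)[0]
    a=o1+s[0]*d1;b=o2+s[1]*d2; return (a+b)/2,np.linalg.norm(a-b)
def proj(c,P):
    return cv2.projectPoints(np.array(P,float).reshape(-1,3),np.array(c["rvec"],float),np.array(c["tvec"],float),np.array(c["mtx"],float),np.array(c["distortion"],float))[0][:,0]
E
python3 - <<'E'
from h import *
np.set_printoptions(precision=1,suppress=True)
C={n:camera(n) for n in("scene","top")}
for n in C: cv2.imwrite(f"pics/{n}0.png",C[n]["img"][...,::-1]); print(n,ray(C[n],[320,200])[0])
for nm in "press stop heel_end toe_end star_centre front_arm_tip knob_top type_drum insoles heel_block_1 awl spray_can spanner wedge".split():
    P={}
    for n in C:
        r=pinpoint(n,nm); P[n]=r
        print(nm,n,[(np.round(q["pixel"],1).tolist(),round(q["conf"],2)) for q in r[:3]])
    if P["scene"] and P["top"]: print("   tri",*tri(C["scene"],P["scene"][0]["pixel"],C["top"],P["top"][0]["pixel"]))
print(get_state())
E
```

```text
pics
scene [-504.7  974.3  900.1]
top [ 381.1   35.1 1285.3]
press scene [([283.1, 232.5], 0.7), ([277.5, 212.7], 0.28)]
press top [([281.9, 188.6], 0.78)]
   tri [538.3 141.    8.9] 3.270540937838032
stop scene [([277.1, 233.6], 0.61)]
stop top [([272.0, 190.9], 0.94), ([263.6, 187.5], 0.35)]
   tri [530.  172.   21.8] 6.417802402604805
heel_end scene [([289.3, 230.0], 0.87)]
heel_end top [([267.2, 185.6], 0.3)]
   tri [521.4 163.3  44.1] 54.64659937974803
toe_end scene [([327.3, 195.8], 0.91)]
toe_end top [([366.9, 171.1], 0.63)]
   tri [ 593.5 -125.7   36.6] 1.6569813075547535
star_centre scene [([269.2, 219.5], 0.91)]
star_centre top [([262.2, 185.9], 0.64), ([200.1, 244.2], 0.35)]
   tri [538.2 196.   84.7] 8.97764284314264
front_arm_tip scene [([242.1, 264.6], 0.46)]
front_arm_tip top [([261.2, 191.6], 0.69)]
   tri [566.4 252.7 -97.8] 85.21912465729271
knob_top scene [([269.7, 185.4], 0.81)]
knob_top top [([278.2, 162.1], 0.8), ([286.2, 187.5], 0.57), ([280.7, 182.7], 0.46)]
   tri [596.  143.4 172.4] 13.292330997935442
type_drum scene [([282.6, 211.9], 0.7), ([199.1, 258.0], 
[... 654 characters left out ...]

   tri [608.6 439.6   3.8] 3.6461747931677166
spanner scene [([256.4, 295.3], 0.79)]
spanner top [([201.6, 242.9], 0.87), ([216.6, 197.7], 0.4)]
   tri [359.7 392.8 -12.6] 4.226122914397363
wedge scene [([416.6, 206.4], 0.6)]
wedge top [([443.2, 253.4], 0.64)]
   tri [ 341.  -371.1    7.2] 2.599422747603678
{'time': 1.5, 'qpos': array([ 1.6,  0.5, -0.4,  1.6,  0.2,  1.1, -0.2]), 'qvel': array([ 0., -0.,  0.,  0.,  0.,  0., -0.]), 'tau': array([  0. , -56.9,  -5.8, -28.1,   0. ,   0. ,   0. ]), 'tcp_pos': array([ 172.7, -626.7,  231.3]), 'tool_rot': array([ 0.8, -0.6,  0. , -0. ]), 'ft_force': array([ 0.8, -0.3, -0.3]), 'ft_torque': array([-0.,  0., -0.]), 'gripper_width': 85.07614886256766}
```

```bash
cat > fit.py <<'E'
from h import *
from scipy.optimize import least_squares
np.set_printoptions(precision=1,suppress=True)
M={"press":(0,0,0),"stop":(0,38,31),"star_centre":(0,55,81),"knob_top":(58,0,165),"type_drum":(0,0,81),"front_arm_tip":(-21,55,117)}
obs={"scene":{"press":(283.1,232.5),"stop":(277.1,233.6),"star_centre":(269.2,219.5),"knob_top":(269.7,185.4),"type_drum":(282.6,211.9)},
"top":{"press":(281.9,188.6),"stop":(272,190.9),"star_centre":(262.2,185.9),"knob_top":(278.2,162.1),"type_drum":(278.3,185.2),"front_arm_tip":(261.2,191.6)}}
def T(p,m):
    c,s=np.cos(p[2]),np.sin(p[2]); m=np.atleast_2d(m).astype(float)
    return np.c_[p[0]+c*m[:,0]-s*m[:,1],p[1]+s*m[:,0]+c*m[:,1],m[:,2]]
if __name__=="__main__":
    C={n:camera(n) for n in("scene","top")}
    def f(p): return np.concatenate([(proj(C[n],T(p,[M[k] for k in obs[n]]))-np.array(list(obs[n].values()))).ravel() for n in C])
    r=least_squares(f,[537,142,.2],loss="soft_l1"); p=r.x; print(p,p[2]); print(f(p).reshape(-1,2))
    box=[[-67,-195,14],[117,-195,14],[117,80,14],[-67,80,14]]
    stop=[[-45,38,35],[45,38,35]]; top6=[[a,b,123] for a,b in((80,-29),(114,-29),(114,29),(80,29))]
    ims=[]
    for n,(x0,y0) in {"scene":(180,130),"top":(170,110)}.items():
        im=C[n]["img"][y0:y0+150,x0:x0+210,::-1]; big=cv2.resize(im,None,fx=3.8,fy=3.8,interpolation=3)
        cv2.imwrite(f"pics/{n}_raw.png",big); o=big.copy()
        for poly in(box,stop,top6):
            q=((proj(C[n],T(p,poly))-[x0-.5,y0-.5])*3.8).astype(int); cv2.polylines(o,[q],True,(0,0,255),1)
        for k in M:
            q=((proj(C[n],T(p,M[k]))[0]-[x0-.5,y0-.5])*3.8).astype(int); cv2.circle(o,tuple(map(int,q)),4,(255,0,255),1)
        cv2.imwrite(f"pics/{n}_fit.png",o)
E
python3 fit.py
```

```text
[539.2 138.7   0.1] 0.07133665974029757
[[ 0.9  1.8]
 [-1.3 -2.4]
 [ 2.5  1.3]
 [ 1.9  2.1]
 [ 1.   2.8]
 [ 0.6 -0.3]
 [-2.4 -3.1]
 [-0.1  0.1]
 [-1.2 -1.5]
 [ 2.1 -0.2]
 [-0.4 -0. ]]
```

View pics/top0.png

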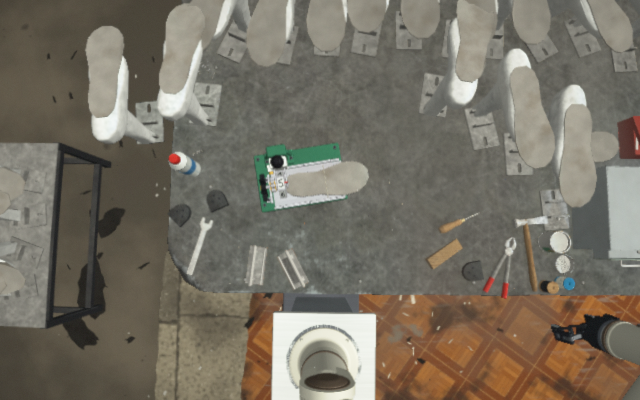

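View pics/scene_fit.png

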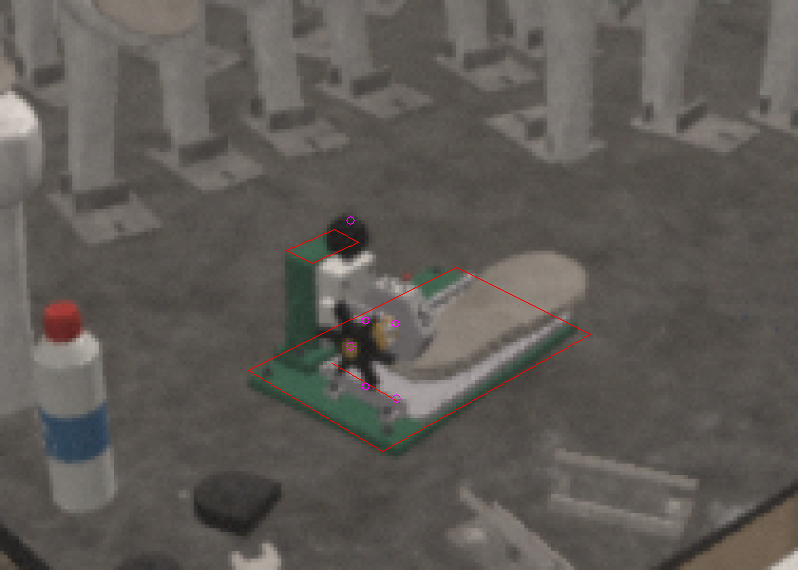

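View pics/top_fit.png

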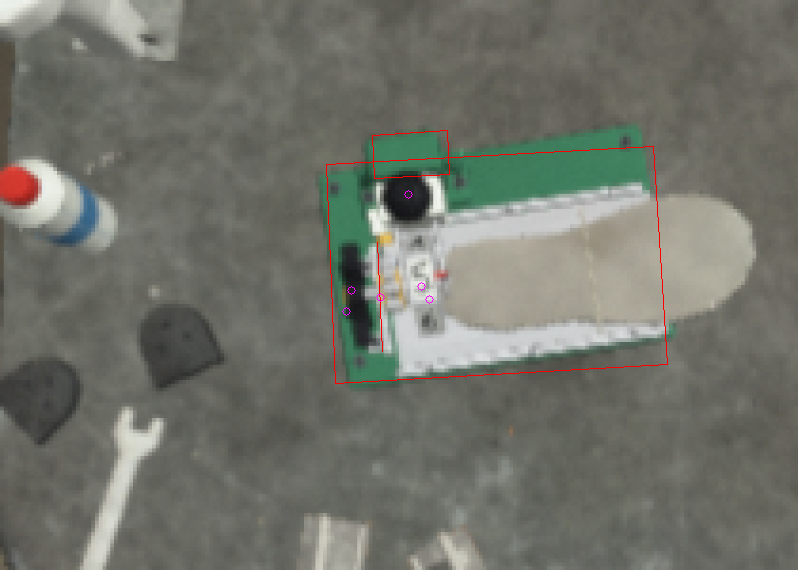

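```bash
cat > fit2.py <<'E'
from fit import *
C={n:camera(n) for n in("scene","top")}
# crop points of the 3.8x pictures: model point -> crop pixel
H={"scene":((180,130),{(-67,80,14):(389,446),(117,80,14):(249,372),(58,0,145):(347,235)}),
"top":((170,110),{(117,-195,14):(638,126),(117,80,14):(320,174),(-67,80,14):(343,388),(-67,-195,14):(671,336),(58,0,145):(408,197)})}
def f(p):
    e=[]
    for n,(o,d) in H.items():
        e.append((proj(C[n],T(p,list(d)))-(np.array(list(d.values()))/3.8+o-np.array([.4,.4]))).ravel())
    return np.concatenate(e)
r=least_squares(f,[537,142,.15],loss="soft_l1"); p=r.x; print(p,p[2]); print(f(p).reshape(-1,2))
np.save("p.npy",p)
for k in M: print(k,T(p,M[k]))
for n,px in(("scene",(327.3,195.8)),("top",(366.9,171.1))): print("toe",at_z(C[n],px,22))
P=T(p,(0,-228,22))[0]; print("toe home",P)
t=[]
for n in C:
    c=proj(C[n],T(p,[-0,10,95]))[0]; x,y=(c-[28,25]).astype(int)
    t.append(cv2.resize(C[n]["img"][y:y+50,x:x+56,::-1],None,fx=7,fy=7,interpolation=2))
cv2.imwrite("pics/wheel.png",np.hstack(t))
s=get_state();from scipy.spatial.transform import Rotation as Ro
print(s["tcp_pos"],Ro.from_quat(s["tool_rot"]).as_matrix(),grip_point_offset)
E
python3 fit2.py
```

```text
[541.8 136.6   0.2] 0.15700523033438596
[[ 0.9  0.9]
 [-1.2  0.8]
 [-0.2  1.2]
 [ 0.9 -0.2]
 [-0.7 -1. ]
 [ 0.6 -0.3]
 [ 0.8  1.2]
 [-0.4 -0.3]]
press [[541.8 136.6   0. ]]
stop [[535.9 174.1  31. ]]
star_centre [[533.2 190.9  81. ]]
knob_top [[599.1 145.7 165. ]]
type_drum [[541.8 136.6  81. ]]
front_arm_tip [[512.5 187.6 117. ]]
toe [ 612.8 -143.7   22. ]
toe [ 595.4 -128.1   22. ]
toe home [577.5 -88.6  22. ]
[ 172.7 -626.6  231.3] [[ 0.3 -1.   0. ]
 [-1.  -0.3  0. ]
 [ 0.  -0.  -1. ]] -18.700000000000003
```

View pics/wheel.png

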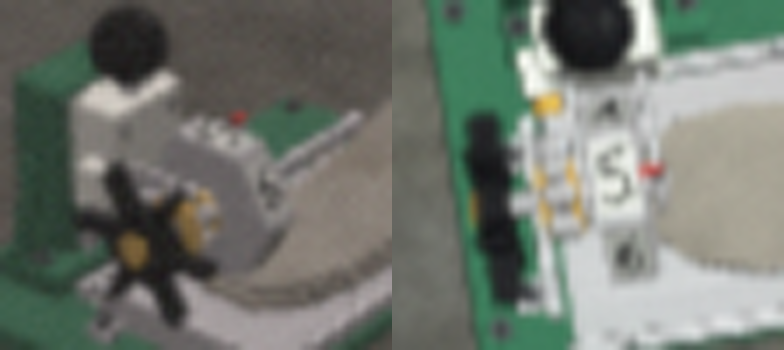

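Request:
play_rows(commands=[[[0.054,0.055,0],[0,0,0],1],[[0.054,0.055,0],[0,0,0],1],[[0.054,0.055,0],[0,0,0],1],[[0.054,0.055,0],[0,0,0],1],[[0.054,0.055,0],[0,0,0],1]])

```text
time: 2.33
tcp_pos: [392.8, -402.3, 231.7]
tool_rot: [0.795, -0.606, 0.0, 0.0]
ft_force: [0.3, -0.0, -0.7]
gripper_width: 0.1
```

Request:
play_rows(commands=[[[0.054,0.055,0],[0,0,0],1],[[0.054,0.055,0],[0,0,0],1],[[0.051,0.053,0],[0,0,0],1],[[0,0,-0.06],[0,0,0],1],[[0,0,-0.06],[0,0,0],1]])

```text
time: 2.95
tcp_pos: [524.2, -268.9, 111.0]
tool_rot: [0.796, -0.605, 0.002, -0.0]
ft_force: [0.1, -1.5, -0.5]
gripper_width: 0.3
```

Request:
play_rows(commands=[[[0.025,0.025,0],[0,0,-3.2],1],[[0.025,0.025,0],[0,0,-3.3],1],[[0.02,0.025,0],[0,0,0],1],[[0,0,0],[0,0,0],1]])

```text
time: 3.45
tcp_pos: [594.6, -190.4, 111.6]
tool_rot: [0.762, -0.648, 0.0, -0.001]
ft_force: [-0.2, 0.5, -0.0]
gripper_width: 0.3
```

```bash
cat > view.py <<'E'
import sys
from fit import *
p=np.load("p.npy"); s=get_state(); C={n:camera(n) for n in("scene","top")}
pts=eval(sys.argv[2]) if len(sys.argv)>2 else []
t=[]
m=np.array(s["tcp_pos"])
c_,s_=np.cos(p[2]),np.sin(p[2]); d=m-[p[0],p[1],0]; print("tcp press",c_*d[0]+s_*d[1],-s_*d[0]+c_*d[1],m[2],"f",s["ft_force"],s["time"])
for n in C:
    c=proj(C[n],T(p,eval(sys.argv[3]) if len(sys.argv)>3 else [0,-60,60]))[0]; w=int(sys.argv[4]) if len(sys.argv)>4 else 130
    x,y=(c-w/2).astype(int); k=398/w
    b=cv2.resize(C[n]["img"][max(y,0):y+w,x:x+w,::-1],None,fx=k,fy=k,interpolation=2)
    for q in pts:
        u=(proj(C[n],T(p,q))[0]-[x,max(y,0)]+.5)*k; cv2.circle(b,tuple(map(int,u)),3,(255,0,255),1)
    u=(proj(C[n],m)[0]-[x,max(y,0)]+.5)*k; cv2.circle(b,tuple(map(int,u)),4,(0,255,255),1)
    t.append(b)
h=min(b.shape[0] for b in t); cv2.imwrite(f"pics/{sys.argv[1]}.png",np.hstack([b[:h] for b in t]))
E
python3 view.py v1 "[(0,-195,14),(-67,-195,14),(117,-195,14),(8,-228,22),(11.5,-270,22)]" "[0,-220,60]"
```

```text
tcp press 1.0489520302525648 -331.2661815175979 111.61968326921284 f [-0.2  0.5 -0. ] 3.45
```

View pics/v1.png

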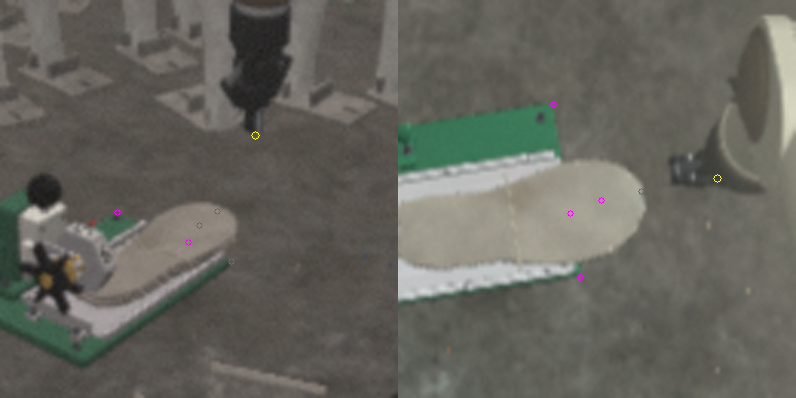

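```bash
python3 view.py v2 "[(11.5,-270,22)]" "[0,-290,60]" 80
```

```text
tcp press -1.8749070906132133 -334.9672448921581 111.17845714567186 f [-0.6 -0.2 -0.2] 3.55
```

View pics/v2.png

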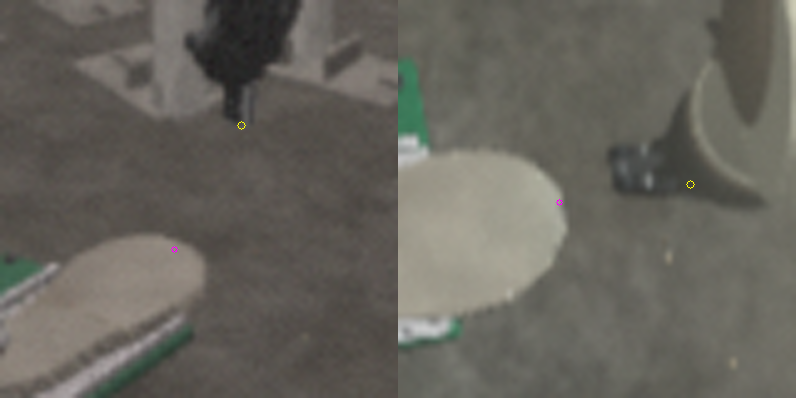

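Request:
play_rows(commands=[[[0.01,0.0016,-0.03],[0,0,0],1],[[0,0,-0.03],[0,0,0],1],[[0,0,-0.03],[0,0,0],1],[[-0.0031,0.0198,0],[0,0,0],1],[[-0.0031,0.0198,0],[0,0,0],1]])

```text
time: 4.28
tcp_pos: [596.4, -152.0, 22.2]
tool_rot: [0.76, -0.65, 0.0, -0.0]
ft_force: [-0.4, 1.2, 0.5]
gripper_width: 0.4
```

```bash
cat > tp.py <<'E'
from h import *
p=np.load("p.npy");s=get_state();m=np.array(s["tcp_pos"]);c,q=np.cos(p[2]),np.sin(p[2]);d=m-[p[0],p[1],0]
print("tcp press",np.round([c*d[0]+q*d[1],-q*d[0]+c*d[1],m[2]],1),"f",s["ft_force"],s["time"],s["qvel"])
E
python3 tp.py
```

```text
tcp press [   8.8 -293.5   22.2] f [-0.38240479  1.19025874  0.52763764] 4.275 [-0.23102044 -0.10491853 -0.02342559  0.16777618  0.00286254 -0.09334186
 -0.26907197]
```

Request:
play_rows(commands=[[[-0.0016,0.01,0],[0,0,0],1],[[-0.0016,0.01,0],[0,0,0],1],[[-0.0016,0.01,0],[0,0,0],1],[[-0.0008,0.005,0],[0,0,0],1],[[0,0,0],[0,0,0],1]])

```text
time: 4.9
tcp_pos: [591.2, -118.2, 21.8]
tool_rot: [0.76, -0.65, 0.001, -0.0]
ft_force: [1.8, -2.3, 1.6]
gripper_width: 0.3
```

Request:
play_rows(commands=[[[-0.0008,0.005,0],[0,0,0],1],[[-0.0006,0.004,0],[0,0,0],1],[[0,0,0],[0,0,0],1]])

```text
time: 5.28
tcp_pos: [589.4, -109.0, 21.5]
tool_rot: [0.76, -0.65, 0.0, -0.0]
ft_force: [0.7, -3.8, 5.4]
gripper_width: 0.3
```

Request:
play_rows(commands=[[[-0.0008,0.005,0],[0,0,0],1],[[-0.0005,0.003,0],[0,0,0],1],[[0,0,0],[0,0,0],1]])

```text
time: 5.65
tcp_pos: [588.1, -100.9, 21.4]
tool_rot: [0.76, -0.65, 0.0, -0.0]
ft_force: [1.0, -1.9, 4.7]
gripper_width: 0.1
```

```bash
python3 view.py v3 "[(-45,38,35),(45,38,35),(11.5,-228,22)]" "[0,-100,40]" 120
```

```text
tcp press 8.562031080023218 -241.80434619958177 21.428581454739895 f [ 1.  -1.9  4.7] 5.65
```

View pics/v3.png

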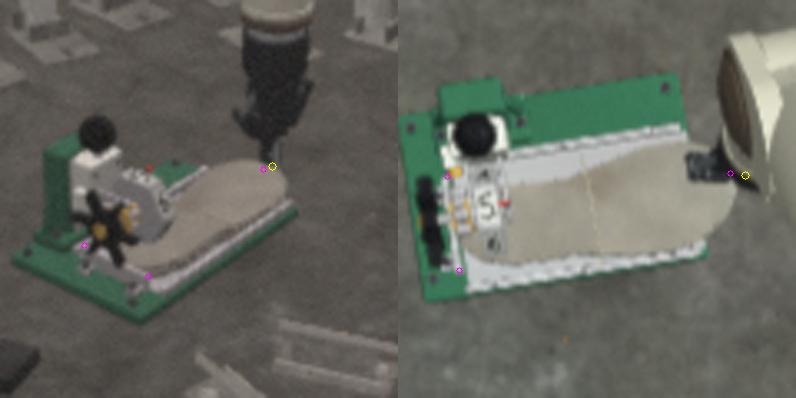

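Request:
play_rows(commands=[[[-0.0006,0.004,0],[0,0,0],1],[[-0.0003,0.002,0],[0,0,0],1],[[0,0,0],[0,0,0],1]])

```text
time: 6.12
tcp_pos: [587.5, -98.6, 21.4]
tool_rot: [0.759, -0.651, 0.002, 0.001]
ft_force: [2.2, -9.1, 3.3]
gripper_width: -0.2
```

Request:
play_rows(commands=[[[-0.0005,0.003,0],[0,0,0],1],[[0,0,0],[0,0,0],1]])

```text
time: 6.38
tcp_pos: [587.4, -98.3, 21.5]
tool_rot: [0.759, -0.652, 0.003, 0.002]
ft_force: [3.3, -14.0, 2.8]
gripper_width: -0.1
```

Request:
play_rows(commands=[[[-0.0005,0.003,0],[0,0,0],1],[[0,0,0],[0,0,0],1]])

```text
time: 6.62
tcp_pos: [587.2, -98.2, 21.6]
tool_rot: [0.758, -0.652, 0.004, 0.003]
ft_force: [4.5, -17.9, 1.3]
gripper_width: 0.2
```

Request:
play_rows(commands=[[[0.005,-0.03,0],[0,0,0],1],[[0.001,-0.01,0.04],[0,0,0],1],[[0,0,0.06],[0,0,0],1],[[-0.01,0.02,0.06],[0,0,0],1],[[-0.02,0.05,0.01],[0,0,0],1]])

```text
time: 7.25
tcp_pos: [564.4, -60.0, 193.2]
tool_rot: [0.759, -0.652, 0.002, -0.002]
ft_force: [0.5, 1.0, -0.1]
gripper_width: -0.4
```

Request:
play_rows(commands=[[[-0.02,0.05,0],[0,0,0],1],[[-0.02,0.05,0],[0,0,0],1],[[-0.02,0.05,0],[0,0,0],1],[[-0.02,0.05,0],[0,0,0],1],[[0,0,0],[0,0,0],1]])

```text
time: 7.88
tcp_pos: [478.3, 146.4, 189.3]
tool_rot: [0.763, -0.646, -0.002, 0.0]
ft_force: [-0.2, -0.3, -0.2]
gripper_width: -0.0
```

```bash
python3 tp.py
```

```text
tcp press [-61.2  19.6 189.3] f [-0.18084926 -0.33783242 -0.18558372] 7.875 [ 0.05286631  0.01148329  0.07478291 -0.01873852  0.03530336  0.00935129
  0.03914805]
```

Request:
play_rows(commands=[[[0.003,0.036,0],[0,0,0],1],[[0,0,0],[0,0,0],1],[[0,0,-0.04],[0,0,0],1],[[0,0,-0.04],[0,0,0],1],[[0,0,0],[0,0,0],1]])

```text
time: 8.5
tcp_pos: [482.0, 174.2, 106.7]
tool_rot: [0.76, -0.65, -0.002, 0.004]
ft_force: [0.2, 0.2, 0.2]
gripper_width: 0.2
```

```bash
python3 view.py v4 "[(-21,55,117),(21,55,117),(0,55,81)]" "[0,20,80]" 70
```

```text
tcp press -53.19655248526507 46.521671309367825 106.7300239827362 f [0.2 0.2 0.2] 8.5
```

View pics/v4.png

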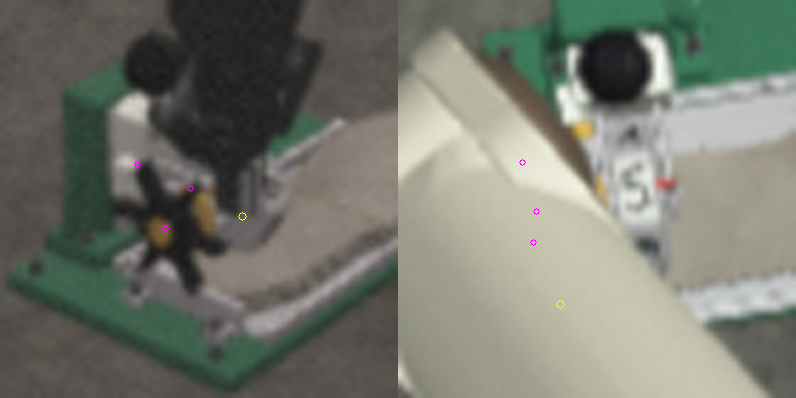

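Request:
play_rows(commands=[[[-0.001,0.008,0.002],[0,0,0],1],[[0.0158,0.0025,0],[0,0,0],1],[[0.0158,0.0025,0],[0,0,0],1],[[0.0079,0.0013,0],[0,0,0],1]])

```text
time: 9.1
tcp_pos: [526.5, 191.5, 113.4]
tool_rot: [0.76, -0.65, 0.001, -0.002]
ft_force: [0.3, 0.5, 0.4]
gripper_width: -0.1
```

```bash
python3 tp.py
```

```text
tcp press [ -6.5  56.6 113.4] f [0.28160101 0.50978103 0.42019072] 9.1 [-0.02150198  0.09644732  0.03490581 -0.12645549  0.02515008  0.06936569
  0.02266379]
```

Request:
play_rows(commands=[[[0.0158,0.0025,0],[0,0,0],1],[[0.0119,0.0019,0],[0,0,0],1],[[0,0,0.03],[0,0,0],1],[[0,0,0.02],[0,0,0],1],[[-0.04,-0.0063,0],[0,0,0],1]])

```text
time: 9.72
tcp_pos: [515.3, 189.8, 164.4]
tool_rot: [0.759, -0.651, 0.001, -0.003]
ft_force: [-1.0, 0.6, 0.4]
gripper_width: -0.0
```

```bash
python3 tp.py; python3 view.py v5 "[(-21,55,117),(21,55,117),(0,55,81)]" "[0,20,80]" 70
```

```text
tcp press [-17.9  56.7 164.4] f [-1.03151716  0.55163902  0.39465716] 9.725 [ 0.18455972 -0.53095123 -0.18164216  0.87335019 -0.21745533 -0.31868946
 -0.07505782]
tcp press -17.915883329633836 56.701872883785796 164.42172525930084 f [-1.   0.6  0.4] 9.725
```

View pics/v5.png

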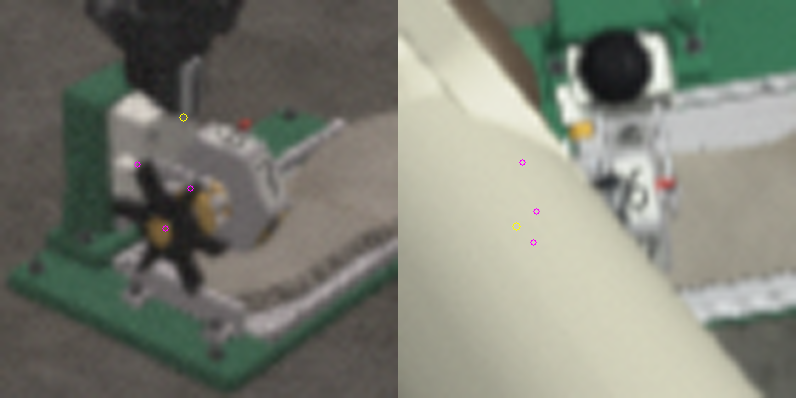

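Request:
play_rows(commands=[[[-0.033,-0.006,0],[0,0,0],1],[[0,0,0],[0,0,0],1]])

```text
time: 10.07
tcp_pos: [477.0, 182.2, 162.1]
tool_rot: [0.76, -0.65, 0.0, 0.001]
ft_force: [0.2, -0.2, 0.9]
gripper_width: -0.2
```

```bash
python3 tp.py
```

```text
tcp press [-56.8  55.2 162.1] f [ 0.19697213 -0.16326621  0.85686171] 10.075 [-0.00159173  0.02562261  0.01663724 -0.05913425  0.02022    -0.01118986
  0.00107201]
```

Descend to z ≈ 110, stroke 83 mm along press +x, lift.

Request:
play_rows(commands=[[[0,0,-0.03],[0,0,0],1],[[0,0,-0.021],[0,0,0],1],[[0.004,0.0006,0],[0,0,0],1],[[0.0158,0.0025,0],[0,0,0],1],[[0.0158,0.0025,0],[0,0,0],1]])

```text
time: 10.7
tcp_pos: [516.1, 188.9, 112.2]
tool_rot: [0.76, -0.65, 0.0, -0.001]
ft_force: [-0.6, 0.9, 0.3]
gripper_width: -0.1
```

Request:
play_rows(commands=[[[0.0158,0.0025,0],[0,0,0],1],[[0.0158,0.0025,0],[0,0,0],1],[[0.01,0.0015,0],[0,0,0],1],[[0,0,0.03],[0,0,0],1],[[0,0,0.02],[0,0,0],1]])

```text
time: 11.32
tcp_pos: [557.2, 195.3, 162.8]
tool_rot: [0.76, -0.65, 0.001, -0.001]
ft_force: [0.3, 0.5, 0.7]
gripper_width: 0.0
```

Request:
play_rows(commands=[[[-0.04,-0.0063,0],[0,0,0],1],[[-0.037,-0.006,0],[0,0,0],1],[[0,0,0],[0,0,0],1]])

```text
time: 11.7
tcp_pos: [476.7, 182.1, 161.5]
tool_rot: [0.76, -0.649, 0.001, 0.001]
ft_force: [0.3, -1.2, -0.1]
gripper_width: 0.1
```

```bash
python3 tp.py; python3 view.py v6 "[]" "[0,20,80]" 70
```

```text
tcp press [-57.2  55.1 161.5] f [ 0.2797981  -1.16575075 -0.08261219] 11.7 [-0.00479     0.03618655  0.02537412 -0.07923139  0.02666889 -0.01362983
 -0.00078757]
tcp press -57.19949022454959 55.08948184897022 161.49535291725883 f [ 0.3 -1.2 -0.1] 11.7
```

View pics/v6.png

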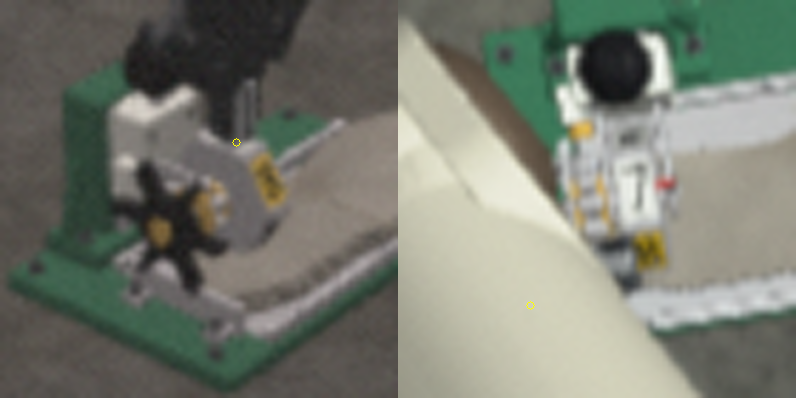

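Now 7 is on top and yellow 8 is next. I'll do the same stroke once more.

Request:
play_rows(commands=[[[0,0,-0.03],[0,0,0],1],[[0,0,-0.021],[0,0,0],1],[[0.004,0.0006,0],[0,0,0],1],[[0.0158,0.0025,0],[0,0,0],1],[[0.0158,0.0025,0],[0,0,0],1]])

```text
time: 12.42
tcp_pos: [516.4, 188.8, 111.1]
tool_rot: [0.76, -0.65, 0.0, -0.001]
ft_force: [-1.1, 0.5, 0.6]
gripper_width: -0.1
```

Request:
play_rows(commands=[[[0.0158,0.0025,0],[0,0,0],1],[[0.0158,0.0025,0],[0,0,0],1],[[0.01,0.0015,0],[0,0,0],1],[[0,0,0.03],[0,0,0],1],[[0,0,0.02],[0,0,0],1]])

```text
time: 13.05
tcp_pos: [557.5, 195.2, 161.8]
tool_rot: [0.76, -0.65, 0.001, -0.001]
ft_force: [0.4, -0.8, 0.3]
gripper_width: 0.1
```

Request:
play_rows(commands=[[[-0.025,-0.004,0.02],[0,0,0],1],[[0,0,0.03],[0,0,0],1],[[0,0,0],[0,0,0],1]])

```text
time: 13.42
tcp_pos: [533.1, 191.5, 213.3]
tool_rot: [0.76, -0.65, 0.002, -0.003]
ft_force: [0.5, 0.2, -0.5]
gripper_width: 0.1
```

```bash
python3 tp.py; python3 view.py v7 "[(-45,38,35),(45,38,35),(58,0,145),(58,0,165)]" "[0,-20,80]" 90
```

```text
tcp press [-1.000e-01  5.560e+01  2.133e+02] f [ 0.47884073  0.18304838 -0.52938924] 13.425 [-0.00544221  0.0370366   0.02343263  0.03395147  0.01287547 -0.02015179
 -0.01192378]
tcp press -0.05566418751752522 55.58284099690043 213.3156079412605 f [ 0.5  0.2 -0.5] 13.425
```

View pics/v7.png

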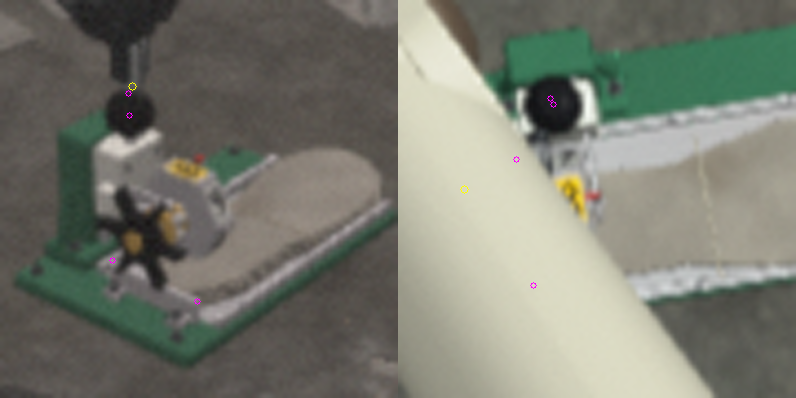

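Request:
play_rows(commands=[[[0.033,-0.023,0],[0,0,0],1],[[0.033,-0.023,0],[0,0,0],1],[[0,0,0],[0,0,0],1],[[0,0,-0.03],[0,0,0],1],[[0,0,0],[0,0,0],1]])

```text
time: 14.15
tcp_pos: [594.2, 144.3, 176.9]
tool_rot: [0.76, -0.65, -0.002, 0.002]
ft_force: [-0.3, -0.0, 0.5]
gripper_width: 0.1
```

```bash
python3 tp.py
```

```text
tcp press [ 53.   -0.6 176.9] f [-0.33745109 -0.03011044  0.47356193] 14.15 [ 0.00187754 -0.03193864 -0.01561757 -0.03982837 -0.00758868  0.02080179
  0.0093327 ]
```

Request:
play_rows(commands=[[[0.004,0.001,0],[0,0,0],1],[[0,0,-0.008],[0,0,0],1],[[0,0,-0.005],[0,0,0],1],[[0,0,-0.005],[0,0,0],1],[[0,0,0],[0,0,0],1]])

```text
time: 14.78
tcp_pos: [601.0, 145.7, 162.9]
tool_rot: [0.76, -0.65, 0.0, -0.0]
ft_force: [-2.9, -1.1, 9.6]
gripper_width: 0.2
```

Request:
play_rows(commands=[[[0,0,-0.004],[0,0,0],1],[[0,0,-0.004],[0,0,0],1],[[0,0,0],[0,0,0],1]])

```text
time: 15.15
tcp_pos: [601.1, 145.7, 155.3]
tool_rot: [0.76, -0.65, 0.0, -0.0]
ft_force: [-3.5, -1.0, 11.1]
gripper_width: 0.1
```

Request:
play_rows(commands=[[[0,0,-0.004],[0,0,0],1],[[0,0,-0.002],[0,0,0],1],[[0,0,0],[0,0,0],1]])

```text
time: 15.52
tcp_pos: [601.1, 145.7, 150.4]
tool_rot: [0.76, -0.65, 0.001, 0.0]
ft_force: [-6.0, -2.7, 16.5]
gripper_width: 0.0
```

Request:
play_rows(commands=[[[0,0,-0.003],[0,0,0],1],[[0,0,0],[0,0,0],1]])

```text
time: 15.78
tcp_pos: [601.2, 145.8, 150.1]
tool_rot: [0.76, -0.65, 0.002, 0.0]
ft_force: [-13.0, -3.7, 34.7]
gripper_width: -0.1
```

Request:
play_rows(commands=[[[0,0,0.002],[0,0,0],1],[[0,0,0],[0,0,0],1],[[0,0,0],[0,0,0],1],[[0,0,0],[0,0,0],1],[[0,0,0],[0,0,0],1]])

```text
time: 16.4
tcp_pos: [601.1, 145.7, 150.3]
tool_rot: [0.76, -0.65, 0.001, 0.0]
ft_force: [-8.6, -3.2, 21.2]
gripper_width: 0.1
```

Request:
play_rows(commands=[[[0,0,0.006],[0,0,0],1],[[0,0,0.008],[0,0,0],1],[[0,0,0.008],[0,0,0],1],[[0,0,0.04],[0,0,0],1],[[0,0,0.06],[0,0,0],1]])

```text
time: 17.02
tcp_pos: [599.6, 144.8, 267.9]
tool_rot: [0.76, -0.65, -0.001, 0.002]
ft_force: [0.9, 0.0, 0.3]
gripper_width: 0.1
```

Request:
play_rows(commands=[[[-0.05,-0.03,0.02],[0,0,0],1],[[-0.05,-0.04,0.02],[0,0,0],1],[[-0.05,-0.04,0],[0,0,0],1],[[-0.05,-0.04,0],[0,0,0],1],[[0,0,0],[0,0,0],1]])

```text
time: 17.65
tcp_pos: [403.4, -3.1, 307.2]
tool_rot: [0.758, -0.653, 0.001, 0.002]
ft_force: [1.3, 0.4, 0.3]
gripper_width: -0.2
```

```bash
python3 tp.py; python3 view.py v8 "[(-45,38,35),(45,38,35),(58,0,165),(11.5,-228,22)]" "[0,-60,60]" 120
```

```text
tcp press [-158.6 -116.4  307.2] f [1.31311939 0.35235918 0.34269654] 17.65 [-0.04663283  0.07007394 -0.04851568 -0.08952184  0.01129639 -0.03065997
 -0.06209556]
tcp press -158.58504179019934 -116.38089781870767 307.18328340297666 f [1.3 0.4 0.3] 17.65
```

View pics/v8.png

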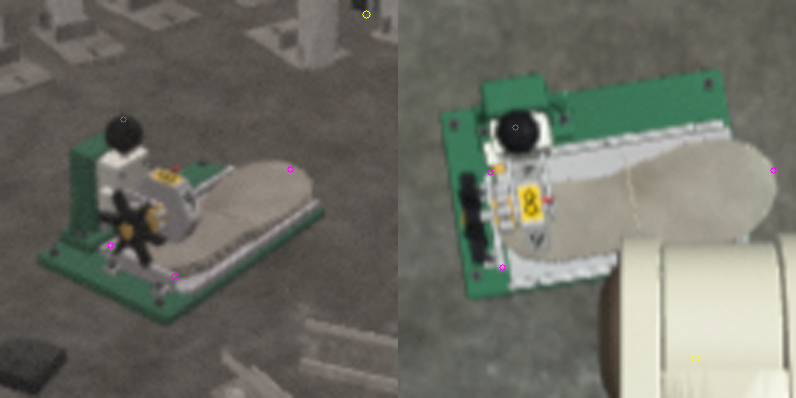

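```bash
python3 -c "
from cell import *
print(job_done(), get_state()['ft_force'])"
```

```text
the job is handed in; nothing more can be done
the job is handed in; nothing more can be done
```

The bundle is stamped with size 8 and the job is handed in; no verdict came back.

- **Bundle:** I pushed it at the toe end until it stalled against the stop, at about 18 N. The final picture shows the toe where it should be when home. One pixel is about 3 mm, so the stall is the stronger evidence that the heel is within 3 mm.
- **Wheel:** It started at 5. Three flicks took it to 6, 7 and 8, and I checked each in the pictures.
- **Stamp:** I pressed the knob down about 15 mm. The force briefly reached about 35 N, above the 18–22 N target, so I eased back and held about 21 N for roughly 0.6 s. There were some sideways forces on the finger, up to 13 N.
- **Last checks:** In the final picture, yellow 8 is at the pointer, the knob is back up and the arm is well clear. The wrist force is near zero, and the clock stood at 17.7 s. I did not measure the loose things again, but the arm did not go near them.

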